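Lever the stuck red stopper out of its reagent jar

ROBOT

A 7-joint arm with a two-finger parallel gripper is mounted at the origin on the work surface. World frame = base frame: x ahead of the robot, y to its left, z up, the work surface at z = 0. Lengths are in m, angles in degrees, forces in N, time in s.
With the tool pointing down it reaches from about 0.4 to 0.85 m from the base axis. Payload 4.5 kg.
Tool frame: the origin (TCP) lies at the centre of the arm's flange, where the gripper is bolted on; the fingertips stand 173 mm ahead of it and the grasp point (between the pads) lies 155 mm ahead of it (r.grip_point_offset is the distance from the TCP to the grasp point, in m); z points along the fingers, y is the direction in which the jaws open and shut (so a half turn about z gives the same grasp; the last joint's range is limited). The gripper opens to 85 mm and grips with 20 to 120 N. Pads are 22 mm wide; open, the fingers measure 114 mm over their backs; the gripper's body (76 mm by 85 mm) begins 54 mm behind the grasp point. The pads swing forward as they close: fully open they stand 13 mm farther back than shut.
Start: joints at [71.15, 39.483, -11.15, 89.685, 9.013, 51.709, -12.324], TCP at [0.222, -0.584, 0.405] pointing down, gripper open.
Joint ranges: [-172.22, 172.22], [-26.19, 119.32], [-84.43, 86.54], [7.71, 146.69], [-57.33, 237.33], [2.42, 119.75], [-152.13, 152.13]. Speed limits (degrees/s): [147.25, 147.25, 180, 180, 180, 180, 180].

INTERFACE

Orientations are given as a 3x3 rotation matrix whose columns are the frame's x, y, z axes.
In Python, from workcell import r gives the robot as it stands.
- The arm moves only by the tool carry_out, never from a script. Its argument "commands" is a list that holds one entry, the list of rows, each a list of 7 numbers: the shift along the world's x, y, z in cm, then the turn, a rotation vector about the world's x, y, z in rad, then the closure in counts, from 0 (fully open) to 255 (shut). A call has 1 to 8 rows; each row shifts and turns the pose as measured when the row begins; what a row does not reach is not made up. A row lasts 1/10 s, in which the tool goes at most 50 mm and 8.59 degrees, less where a joint would pass 70% of its speed; a pose out of reach is approached as far as the arm can. A call with a gripper value outside its range is refused whole. The fingers move at their own pace and stop on an object; "grip_force" is the grip in N (left out, the last holds). Time passes only in rows, so rows that do not move let the fingers close. It gives the time, the measured TCP pose, the force and the opening at its end, in the units of the state.
- r.get_obs(): the state, without advancing time (a new reading comes with each control period).
- r.grab_frame(name): name is "scene" or "top"; returns (picture, depth): 400x640x3 uint8, red, green, blue; 400x640 float32, m along the optical axis (not along the pixel's ray), 0 where there is no reading.
- r.calibration(name): a dict with "fx", "fy", "cx", "cy" (pixels), "world_from_camera" (4x4, takes a point from camera to world coordinates). Camera axes: x right, y down, z forward; pixel columns grow to the right and rows downward; lengths in m; the calibration is good to about 2 mm. A picture is of the moment at which its call begins. calibration takes no time and is no camera call.
- r.close_job(): hands the job in, once; it reports no verdict.
Trained networks look in the newest picture that a camera, given by its name, has taken for a name from the list of things; names that differ only in an ending like _2 or _b are one class to them, and where a whole thing is asked for, a point or a joint stands for the part that bears it (a point fixed in the world has none). Each returns a list of dicts, best first, with "conf" (0 to 1); they miss things now and then, are a little off and sometimes report something else, mostly with a low value. They report only what shows in the picture. A call takes as long as a camera call. They do not tell look-alikes from the thing itself.
- r.look_for(camera, label): "bbox" ([centre column, centre row, width, height] in pixels, round what is visible of it).
- r.landmark_of(camera, label): "xy" ([column, row] in pixels: a listed point, or the origin of a listed thing).
The state is a dict: "time": time; "q": joint angles; "joint_vel": joint speeds; "effort": joint torques, N m; "tool_pos": TCP position; "tool_rot": TCP orientation; "ft_force": force on the tool from outside, world axes, zero at the start; "moment": the same for the moment, N m; "grip_width": opening from 0.0 (shut) to 1.0 (fully open).
Only numpy, scipy, OpenCV 4.12 (cv2) and the standard library are available. Lean on these libraries where they do the work, as an engineer would, in place of code of your own. Each camera call takes 0.05 s, during which the arm holds its last target.

TASK

The red stopper is stuck tight in its amber reagent jar. Pick up the steel lever with the wooden handle, lay its blade across the round fulcrum bar in front of that jar with the tip under the red stopper's rim, and press the handle down until the stopper has come up by about a centimetre and stays up. Do not touch the red stopper with the gripper, keep the white-stoppered jar shut, and let go of the lever at the end; it may stay lying where it is.

Things in the scene. Friction and masses are not known exactly. Their poses are not given: they have to be found in the camera images.
- lever_grip (a point): Loose lever: (mm) flat dark steel blade 210 x 24 x 6 thick with a brown wooden handle (120 long, 20 wide, 20 high) on top of its rear; 26 high in all, about 0.25 kg. Point: near the balance point, mid-width, half-way up the handle, 16 above the blade's underside. x runs along the blade to the bare tip, 115 ahead of the point; z up. The handle reaches from 27 ahead to 93 behind the point.
- red_fulcrum (a point): Fulcrum in front of the red-stoppered jar (mm): level steel bar, 16 diameter, 60 long between two grey cheeks 10 higher than it, on the jar's fixed wooden stand. Point: middle of the bar's top, 62 above the bench. x points level to the jar, whose axis is 95 ahead; y along the bar. Behind it the bench is free: a handle can go down there. The other jar's stand is alike; they may swap places.
- red_stopper (a joint): Rise of the red stopper in m: 0 shut, 0.014 most. Disc (mm) 92 diameter, 12 thick, over a 48 diameter neck; shut, its rim's underside is 18 above the fulcrum's top, the jar's shoulder 8 to 11 below that top. Best blade tip: 55 to 68 past the bar. It slides straight up only, against about 30 N of friction, and stays where left.
- white_stopper (a joint): The same for the white stopper of the other, like jar, to be left shut (0).
Things that resemble listed ones, but are neither listed nor needed, are in the scene too. Leave any turquoise look-alike of the part that bears white_stopper alone.

How it is judged:
By the outcome, as a careful person would: the job done as asked, in the order asked, and still so for the second after the job is handed in, with the robot touching nothing.
It also fails if it takes over 48 s, if anything falls off the work surface, if the arm or the gripper's body presses on something with over 40 N, if the wrist force passes 120 N, or if a joint passes its speed limit or range.

## Working session

There is one attempt and no reset: what is moved stays moved. The work goes in short steps, Python scripts to look and compute and a tool call to move; the robot and the scene stay as the last step left them, time stands still between calls to the robot, and variables do not carry over. Pictures are saved under pics/ and viewed, and the job is handed in when it is done.

Besides the shell and the picture viewer there is one more tool, called after ">>>" as name(argument=value, ...), one argument or row to a line, values as JSON. carry_out: Moves the arm, as the interface text tells. Its arguments: {"type":"object","properties":{"commands":{"type":"array","items":{"type":"array","items":{"type":"array","items":{"type":"number"}}}},"grip_force":{"type":"number"}},"required":["commands"]}

```bash
ls; mkdir -p pics
python3 - <<'E'
from workcell import r
import cv2,numpy as np
o=r.get_obs();print(o['time'],o['tool_pos'],o['tool_rot'],o['grip_width'],r.grip_point_offset)
for c in('scene','top'):
    p,d=r.grab_frame(c);cv2.imwrite(f'pics/{c}0.png',p[:,:,::-1]);np.save(f'{c}0.npy',d)
    k=r.calibration(c);print(c,k['fx'],k['cx'],k['cy'],np.round(k['world_from_camera'],3).tolist())
    for l in('lever_grip','red_fulcrum','red_stopper','white_stopper'):
        for x in r.landmark_of(c,l)[:4]:
            print(l,'lm',np.round(x['xy'],1),round(x['conf'],2))
E
```

```text
pics
0.0 [ 0.22165426 -0.58402682  0.40389397] [[ 9.34899956e-01  3.54910544e-01 -7.59610929e-04]
 [ 3.54911336e-01 -9.34898504e-01  1.65277484e-03]
 [-1.23571902e-04 -1.81477366e-03 -9.99998346e-01]] 1.000961893091788 0.1547
scene 375.27650338768433 321.0436120403965 198.64439320081127 [[0.22, 0.673, -0.706, 1.138], [0.976, -0.147, 0.163, -0.125], [0.006, -0.725, -0.689, 0.641], [0.0, 0.0, 0.0, 1.0]]
lever_grip lm [320.6 208.2] 0.67
red_fulcrum lm [239.4 225.7] 0.56Traceback (most recent call last):
  File "<stdin>", line 8, in <module>
ValueError: it knows: lever_grip, red_fulcrum
```

```bash
cat > h.py <<'E'
from workcell import r
import cv2,numpy as np
def w(c,u,v,d):
    k=r.calibration(c);p=np.array([(u-k['cx'])*d/k['fx'],(v-k['cy'])*d/k['fy'],d,1]);return (k['world_from_camera']@p)[:3]
def proj(c,P):
    k=r.calibration(c);q=np.linalg.inv(k['world_from_camera'])@np.r_[P,1];return np.array([k['fx']*q[0]/q[2]+k['cx'],k['fy']*q[1]/q[2]+k['cy']])
def cloud(c,d):
    k=r.calibration(c);v,u=np.mgrid[0:400,0:640]
    p=np.stack([(u-k['cx'])*d/k['fx'],(v-k['cy'])*d/k['fy'],d],-1)
    T=k['world_from_camera'];return p@T[:3,:3].T+T[:3,3]
E
python3 - <<'E'
from h import *
k=r.calibration('top');print(k['fx'],np.round(k['world_from_camera'],3).tolist())
p,d=r.grab_frame('top');cv2.imwrite('pics/top0.png',p[:,:,::-1]);np.save('top0.npy',d)
for l in('lever_grip','red_fulcrum'):
    for x in r.landmark_of('top',l)[:4]:
        u,v=x['xy'];print(l,np.round(x['xy'],1),round(x['conf'],2),w('top',u,v,d[int(v),int(u)]))
E
```

```text
457.17878062882653 [[0.018, -0.994, 0.104, 0.478], [-1.0, -0.018, 0.003, -0.006], [-0.001, -0.104, -0.995, 0.947], [0.0, 0.0, 0.0, 1.0]]
lever_grip [308.1 227.6] 0.95 [0.52454042 0.02385125 0.0285803 ]
red_fulcrum [410.8 199.2] 0.72 [ 0.58171063 -0.17602421  0.06183723]
```

View pics/scene0.png

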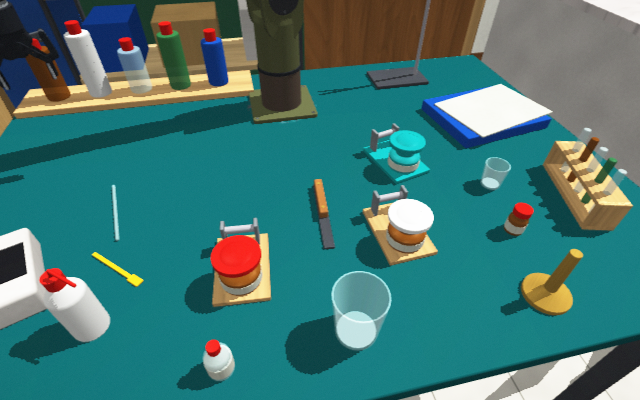

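View pics/top0.png

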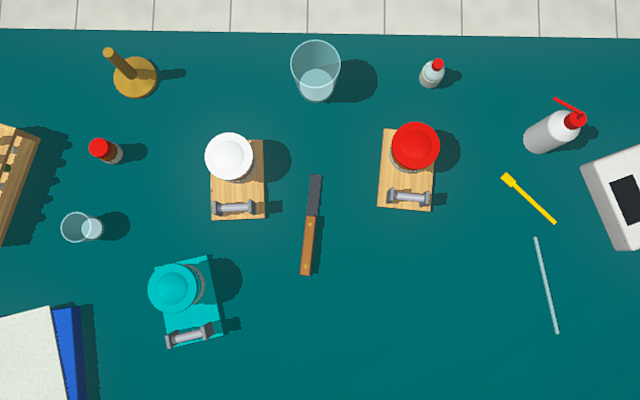

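The top view shows the lever (handle 306,270 → tip 315,177), the red jar's disc (415,146) and its fulcrum (410,198). The white jar is at (229,155), with its fulcrum at (235,208). The turquoise look-alike is at (175,290). Other long things are the yellow spatula (528,198) and the glass rod (546,285), and there are red-capped bottles at (435,65) and (100,148). I'm choosing the lever with the wooden handle and the fulcrum at (410,198). Next I'll measure both.

Run:
```python
from h import *
p=cv2.imread('pics/top0.png');d=np.load('top0.npy');P=cloud('top',d)
hsv=cv2.cvtColor(p,cv2.COLOR_BGR2HSV)
def axis(m,n):
    q=P[m][:,:2].astype(np.float32);(c,s,a)=cv2.minAreaRect(q);b=cv2.boxPoints((c,s,a));
    l=cv2.fitLine(q,cv2.DIST_L2,0,.01,.01).ravel();print(n,m.sum(),'rect c',np.round(c,4),'size',np.round(s,4),'line yaw',np.degrees(np.arctan(l[1]/l[0])),'z',np.percentile(P[m][:,2],[5,50,95]).round(4));return q
U=np.zeros((400,640),bool);U[160:290,290:335]=1
h=U&(hsv[:,:,0]<25)&(hsv[:,:,1]>90)&(P[:,:,2]>.015); axis(h,'handle')
b=U&(hsv[:,:,1]<90)&(hsv[:,:,2]<110)&(P[:,:,2]>.002); axis(b,'blade')
axis(U&(P[:,:,2]>.003)&((hsv[:,:,1]<90)|(hsv[:,:,0]<25)),'lever')
F=np.zeros((400,640),bool);F[180:215,380:440]=1
a=F&(P[:,:,2]>.045); axis(a,'fulcrum all')
axis(F&(P[:,:,2]>.066),'cheeks')
for c0,c1 in((380,411),(411,440)):
    G=F.copy();G[:,:c0]=0;G[:,c1:]=0;m=G&(P[:,:,2]>.066);print(P[m].mean(0))
m=F&(P[:,:,2]>.058)&(P[:,:,2]<.066);print('bar',m.sum(),P[m].mean(0))
R=(np.arange(640)[None]>380)&(np.arange(640)[None]<445)&(np.arange(400)[:,None]>110)&(np.arange(400)[:,None]<180)&((hsv[:,:,0]<6)|(hsv[:,:,0]>174))&(hsv[:,:,1]>150)&(P[:,:,2]>.085)
axis(R,'red');q=P[R][:,:2].astype(np.float32);print(cv2.minEnclosingCircle(q))
cv2.imwrite('pics/crop.png',np.hstack([cv2.resize(p[115:215,360:460],(400,400)),cv2.resize(p[175:275,260:360],(400,400))]))
```

```text
handle 571 rect c [0.4897 0.0239] size [0.0192 0.1189] line yaw -5.1643076 z [0.0247 0.0274 0.03  ]
blade 524 rect c [0.532  0.0112] size [0.0433 0.209 ] line yaw -2.7441866 z [0.0049 0.0078 0.0223]
lever 1129 rect c [0.532  0.0112] size [0.0432 0.209 ] line yaw -5.0700254 z [0.0055 0.0246 0.0295]
fulcrum all 416 rect c [ 0.5535 -0.1003] size [0.0572 0.2352] line yaw -73.247894 z [0.0553 0.0631 0.0752]
cheeks 134 rect c [ 0.5536 -0.1003] size [0.057  0.2352] line yaw -67.80075 z [0.0678 0.0733 0.9466]
[ 0.585974   -0.13402031  0.1013752 ]
[ 0.57512552 -0.18815376  0.14518356]
bar 239 [ 0.58652814 -0.17191493  0.06225891]
red 1784 rect c [ 0.6116 -0.0955] size [0.0898 0.3091] line yaw -41.034393 z [0.0913 0.0946 0.0993]
((0.598219633102417, -0.10668835043907166), 0.1570451408624649)
```

View pics/crop.png

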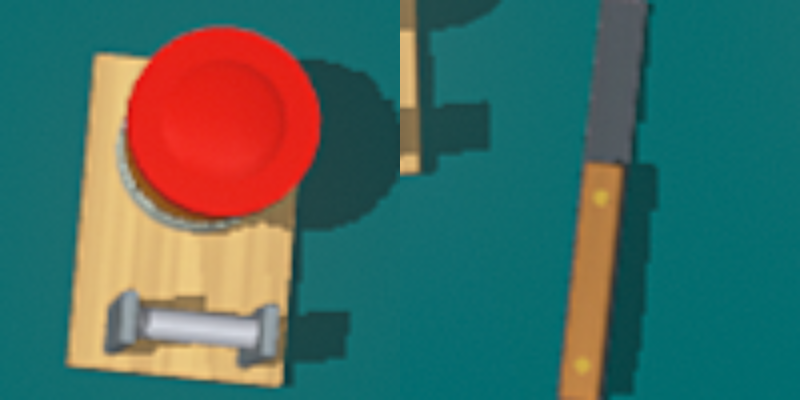

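The crop confirms both choices: left, the red disc with the grey bar and cheeks; right, the lever. Missing depth pixels contaminated the fits, so I'll filter them out.

Run:
```python
from h import *
p=cv2.imread('pics/top0.png');d=np.load('top0.npy');P=cloud('top',d)
hsv=cv2.cvtColor(p,cv2.COLOR_BGR2HSV);V=(d>0)&(P[:,:,2]<.15)
def axis(m,n):
    q=P[m][:,:2].astype(np.float32);(c,s,a)=cv2.minAreaRect(q)
    l=cv2.fitLine(q,cv2.DIST_HUBER,0,.001,.001).ravel();print(n,m.sum(),'rect',np.round(c,4),np.round(s,4),round(a,1),'mean',q.mean(0),'yaw',np.degrees(np.arctan(l[1]/l[0])).round(2),'z',np.percentile(P[m][:,2],[5,50,95]).round(4))
U=np.zeros((400,640),bool);U[160:290,290:335]=1;U&=V
axis(U&(hsv[:,:,0]<25)&(hsv[:,:,1]>90)&(P[:,:,2]>.015),'handle')
axis(U&(hsv[:,:,1]<90)&(hsv[:,:,2]<110)&(P[:,:,2]>.003)&(P[:,:,2]<.013),'blade')
axis(U&(P[:,:,2]>.003)&((hsv[:,:,1]<90)|(hsv[:,:,0]<25)),'lever')
F=np.zeros((400,640),bool);F[180:215,380:440]=1;F&=V
axis(F&(P[:,:,2]>.055),'fulcrum all')
for c0,c1 in((380,411),(411,440)):
    G=F.copy();G[:,:c0]=0;G[:,c1:]=0;m=G&(P[:,:,2]>.068);print(m.sum(),P[m].mean(0))
W=np.zeros((400,640),bool);W[110:220,370:450]=1;W&=V
axis(W&(hsv[:,:,0]>8)&(hsv[:,:,0]<25)&(abs(P[:,:,2]-.012)<.015),'stand')
R=W&((hsv[:,:,0]<6)|(hsv[:,:,0]>174))&(hsv[:,:,1]>150)&(P[:,:,2]>.085)
axis(R,'red');print(cv2.minEnclosingCircle(P[R][:,:2].astype(np.float32)))
m=F&(P[:,:,2]>.060)&(P[:,:,2]<.066)&(abs(np.arange(640)[None]-410)<12);axis(m,'bar')
```

```text
handle 571 rect [0.4897 0.0239] [0.0192 0.1189] 84.9 mean [0.48953786 0.02380999] yaw -5.16 z [0.0247 0.0274 0.03  ]
blade 486 rect [0.5328 0.0208] [0.0243 0.2089] 84.4 mean [0.5880432  0.01493941] yaw -4.96 z [0.005  0.0076 0.0103]
lever 1125 rect [0.5328 0.0208] [0.0243 0.2089] 84.4 mean [0.53191286 0.02008267] yaw -5.16 z [0.0055 0.0245 0.0294]
fulcrum all 390 rect [ 0.5865 -0.1716] [0.0756 0.0264] 86.4 mean [ 0.5863561  -0.17264646] yaw 85.39 z [0.0576 0.0633 0.0747]
58 [ 0.58949374 -0.13785314  0.07340951]
60 [ 0.58379169 -0.2054737   0.07288335]
stand 2115 rect [ 0.6513 -0.1769] [0.1099 0.1686] 85.3 mean [ 0.6285603  -0.16534616] yaw 28.09 z [0.0101 0.0136 0.0165]
red 1777 rect [ 0.6821 -0.1794] [0.0901 0.0897] 1.4 mean [ 0.68104917 -0.17871834] yaw -47.33 z [0.0912 0.0945 0.0992]
((0.6822603344917297, -0.17938654124736786), 0.0459616482257843)
bar 153 rect [ 0.5868 -0.1746] [0.0442 0.0144] 85.8 mean [ 0.5867092  -0.17363258] yaw 86.31 z [0.0603 0.0626 0.0654]
```

>>> carry_out(
  commands=[
    [[2,4.3,0,0,0,-0.057,0],[2,4.3,0,0,0,-0.057,0],[2,4.3,0,0,0,-0.057,0],[2,4.3,0,0,0,-0.057,0],[2,4.3,0,0,0,-0.057,0],[2,4.3,0,0,0,-0.057,0],[2,4.3,0,0,0,-0.057,0],[2,4.3,0,0,0,-0.057,0]],
  ],
)

```text
time: 1.1
tool_pos: [0.3802, -0.2348, 0.4044]
tool_rot: [[0.992, -0.128, -0.0], [-0.128, -0.992, -0.007], [0.001, 0.007, -1.0]]
ft_force: [1.5, -0.2, 0.0]
grip_width: 0.993
```

```bash
cat >> h.py <<'E'
def st():
    o=r.get_obs();R=np.array(o['tool_rot']);p=np.array(o['tool_pos'])
    print('t',round(o['time'],2),'tcp',p.round(4),'grasp',(p+.1547*R[:,2]).round(4),'xyaw',np.degrees(np.arctan2(R[1,0],R[0,0])).round(2),'xpitchup',np.degrees(np.arcsin(R[2,0])).round(2),'roll',np.degrees(np.arcsin(R[2,1])).round(2),'F',np.round(o['ft_force'],1),'w',round(o['grip_width'],3),'q',np.round(o['q'],0))
    return o
E
python3 -c "
from h import *
st()"
```

```text
t 1.1 tcp [ 0.3802 -0.2348  0.4044] grasp [ 0.3802 -0.2359  0.2497] xyaw -7.37 xpitchup 0.04 roll 0.38 F [ 1.5 -0.2  0. ] w 0.993 q [ 26.  27.  -0. 120.   1.  34. -73.]
```

>>> carry_out(
  commands=[
    [[2,4.3,0,0,0,0.013,0],[2,4.3,0,0,0,0.013,0],[2,4.3,0,0,0,0.013,0],[2,4.3,-2,0,0,0,0],[2,4.3,-2,0,0,0,0],[2,4,-2,0,0,0,0],[0,0,0,0,0,0,0]],
  ],
)

```text
time: 1.8
tool_pos: [0.5041, 0.0331, 0.3472]
tool_rot: [[0.997, -0.077, 0.012], [-0.077, -0.997, -0.003], [0.013, 0.002, -1.0]]
ft_force: [1.0, -0.2, 1.8]
grip_width: 0.998
```

```bash
python3 -c "
from h import *
st()"
```

```text
t 1.8 tcp [0.5041 0.0331 0.3472] grasp [0.506  0.0327 0.1926] xyaw -4.4 xpitchup 0.72 roll 0.09 F [ 1.  -0.2  1.8] w 0.998 q [ -10.   36.    1.  114.   -1.   29. -102.]
```

>>> carry_out(
  commands=[
    [[-0.1,-0.5,-2,0,0.006,-0.006,0],[-0.1,-0.4,-3,0,0.006,-0.006,0],[0,-0.1,-3,0,0,0,0],[0,0,-3,0,0,0,0],[0,0,-2,0,0,0,0],[0,0,0,0,0,0,0]],
  ],
)

```text
time: 2.4
tool_pos: [0.5038, 0.0246, 0.2139]
tool_rot: [[0.996, -0.084, 0.006], [-0.084, -0.996, -0.001], [0.006, 0.0, -1.0]]
ft_force: [-0.4, -0.8, 0.0]
grip_width: 0.996
```

```bash
python3 -c "
from h import *
st()"
```

```text
t 2.4 tcp [0.5038 0.0246 0.2139] grasp [0.5047 0.0244 0.0592] xyaw -4.8 xpitchup 0.35 roll 0.03 F [-0.4 -0.8  0. ] w 0.996 q [  -8.   50.    0.  118.   -1.   12. -102.]
```

>>> carry_out(
  commands=[
    [[-0.1,-0.1,-2,0,0.003,-0.003,0],[0,0,-1.2,0,0.003,0,0],[0,0,-0.4,0,0,0,0],[0,0,0,0,0,0,0]],
  ],
  grip_force=100,
)

```text
time: 2.8
tool_pos: [0.5043, 0.0228, 0.1795]
tool_rot: [[0.996, -0.087, 0.004], [-0.087, -0.996, -0.001], [0.004, 0.0, -1.0]]
ft_force: [0.1, -0.2, -0.2]
grip_width: 1.004
```

```bash
python3 -c "
from h import *
st()
p,d=r.grab_frame('scene');cv2.imwrite('pics/g1.png',p[:,:,::-1])
c=p[100:260,220:440];cv2.imwrite('pics/g1c.png',cv2.resize(c,(770,560))[:,:,::-1])"
```

```text
t 2.8 tcp [0.5043 0.0228 0.1795] grasp [0.5049 0.0227 0.0248] xyaw -5.01 xpitchup 0.24 roll 0.02 F [ 0.1 -0.2 -0.2] w 1.004 q [  -8.   54.    0.  118.   -1.    8. -102.]
```

View pics/g1c.png

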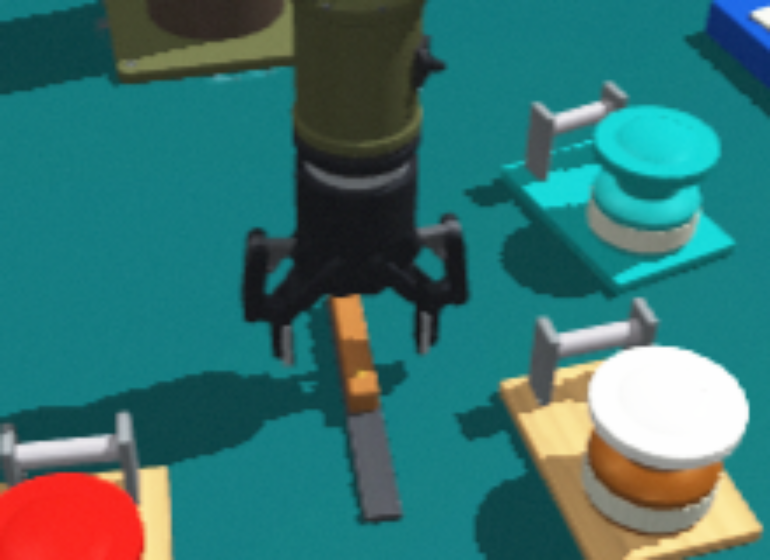

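The fingers straddle the handle (crop 275–440, 340), clear of everything. Joint 6 is at 8°, close to its limit of 2.4°, so I'll grasp with the tool leaned about 18° forward. It will then end up near vertical when the lever is pressed down.

>>> carry_out(
  commands=[
    [[0,0,1.5,0,0,0,0],[1.2,-0.1,0,0.007,0.078,0,0],[1.2,-0.1,-0.1,0.007,0.078,0,0],[1.2,-0.1,-0.2,0.007,0.078,0,0],[1.1,-0.1,-0.3,0.007,0.078,0,0],[0,0,0,0,0,0,0]],
  ],
)

```text
time: 3.45
tool_pos: [0.5535, 0.0188, 0.1961]
tool_rot: [[0.948, -0.086, -0.307], [-0.081, -0.996, 0.028], [-0.308, -0.002, -0.951]]
ft_force: [-0.2, -0.3, 0.0]
grip_width: 0.999
```

```bash
python3 -c "
from h import *
st()"
```

```text
t 3.45 tcp [0.5535 0.0188 0.1961] grasp [0.5061 0.0231 0.049 ] xyaw -4.91 xpitchup -17.93 roll -0.09 F [-0.2 -0.3  0. ] w 0.999 q [  -4.   56.   -3.  101.   -2.   41. -100.]
```

>>> carry_out(
  commands=[
    [[-0.2,0,-1.3,0,0,0,0],[-0.1,0,-0.9,0,0,0,0],[0,0,-0.2,0,0,0,0],[0,0,0,0,0,0,255],[0,0,0,0,0,0,255],[0,0,0,0,0,0,255],[0,0,0,0,0,0,255],[0,0,0,0,0,0,255]],
  ],
  grip_force=100,
)

```text
time: 4.25
tool_pos: [0.5473, 0.0194, 0.1719]
tool_rot: [[0.949, -0.085, -0.305], [-0.08, -0.996, 0.027], [-0.306, -0.001, -0.952]]
ft_force: [-0.4, -0.1, -1.5]
grip_width: 0.218
```

```bash
python3 -c "
from h import *
st()"
```

```text
t 4.25 tcp [0.5473 0.0194 0.1719] grasp [0.5001 0.0235 0.0246] xyaw -4.83 xpitchup -17.81 roll -0.06 F [-0.4 -0.1 -1.5] w 0.218 q [  -4.   58.   -3.  102.   -2.   38. -100.]
```

>>> carry_out(
  commands=[
    [[0,0,1,0,0,0,255],[0,0,2,0,0,0,255],[0,0,3,0,0,0,255],[0,0,3,0,0,0,255],[0,0,1,0,0,0,255],[0,0,0,0,0,0,255]],
  ],
)

```text
time: 4.85
tool_pos: [0.5462, 0.0191, 0.2757]
tool_rot: [[0.948, -0.085, -0.306], [-0.08, -0.996, 0.027], [-0.307, -0.001, -0.952]]
ft_force: [0.8, 0.4, -3.2]
grip_width: 0.211
```

```bash
python3 -c "
from h import *
st()
p,d=r.grab_frame('scene');cv2.imwrite('pics/g2.png',p[:,:,::-1]);np.save('g2.npy',d)
c=p[100:260,220:440];cv2.imwrite('pics/g2c.png',cv2.resize(c,(770,560))[:,:,::-1])"
```

```text
t 4.85 tcp [0.5462 0.0191 0.2757] grasp [0.4988 0.0232 0.1284] xyaw -4.85 xpitchup -17.89 roll -0.03 F [ 0.8  0.4 -3.2] w 0.211 q [  -4.   48.   -3.  101.   -2.   48. -100.]
```

View pics/g2c.png

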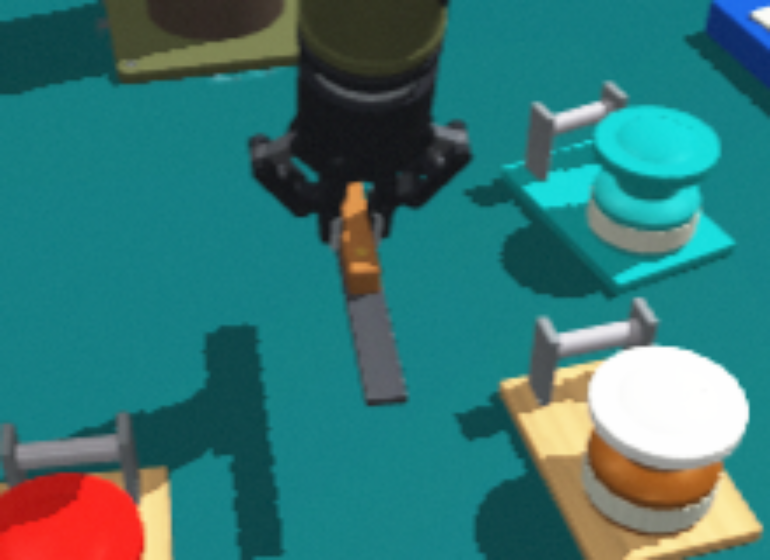

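The lever is held and roughly level (tip at crop 385,400). Now I'll carry it to just behind and above the red fulcrum.

>>> carry_out(
  commands=[
    [[-0.6,-2.5,0,0,0,0,255],[-0.6,-4,0,0,0,0,255],[-0.5,-4,0,0,0,0,255],[-0.5,-4,0,0,0,0,255],[-0.5,-3,0,0,0,0,255],[0,-1,0,0,0,0,255],[0,0,0,0,0,0,255]],
  ],
)

```text
time: 5.6
tool_pos: [0.5148, -0.1691, 0.2653]
tool_rot: [[0.945, -0.079, -0.319], [-0.073, -0.997, 0.03], [-0.32, -0.005, -0.947]]
ft_force: [-0.2, 1.2, -3.2]
grip_width: 0.21
```

```bash
cat > lev.py <<'E'
from h import *
import sys
n=sys.argv[1];st()
for c in('scene','top'):
    p,d=r.grab_frame(c);b=p[:,:,::-1].copy();cv2.imwrite(f'pics/{n}_{c}.png',b);np.save(f'{n}_{c}.npy',d)
u,v=proj('scene',np.array([.587,-.17,.08])).astype(int);b=cv2.imread(f'pics/{n}_scene.png')
cv2.imwrite(f'pics/{n}_sc.png',cv2.resize(b[max(v-80,0):v+80,max(u-110,0):u+110],(770,560),interpolation=cv2.INTER_CUBIC))
u,v=proj('top',np.array([.587,-.17,.08])).astype(int);b=cv2.imread(f'pics/{n}_top.png')
cv2.imwrite(f'pics/{n}_tc.png',cv2.resize(b[v-80:v+80,u-80:u+80],(560,560),interpolation=cv2.INTER_CUBIC))
E
python3 lev.py c1
```

```text
t 5.6 tcp [ 0.5148 -0.1691  0.2653] grasp [ 0.4655 -0.1644  0.1187] xyaw -4.43 xpitchup -18.66 roll -0.29 F [-0.2  1.2 -3.2] w 0.21 q [ 13.  49.  -1. 102.   4.  48. -85.]
```

View pics/c1_sc.png

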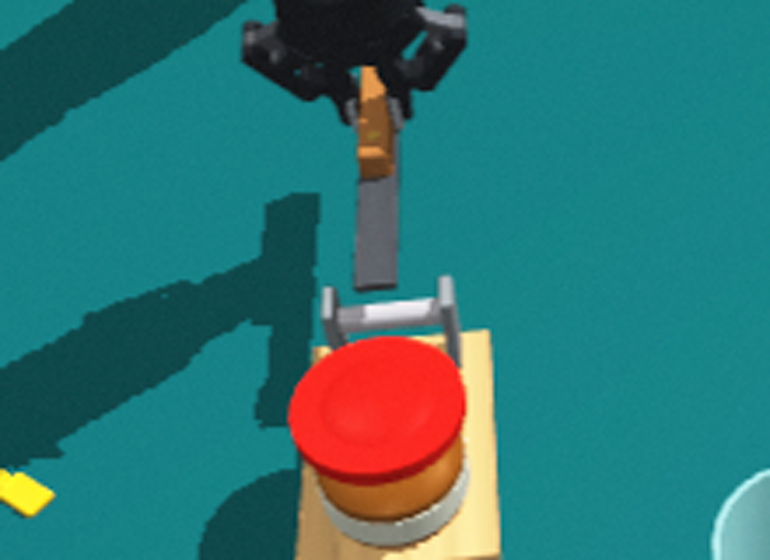

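View pics/c1_tc.png

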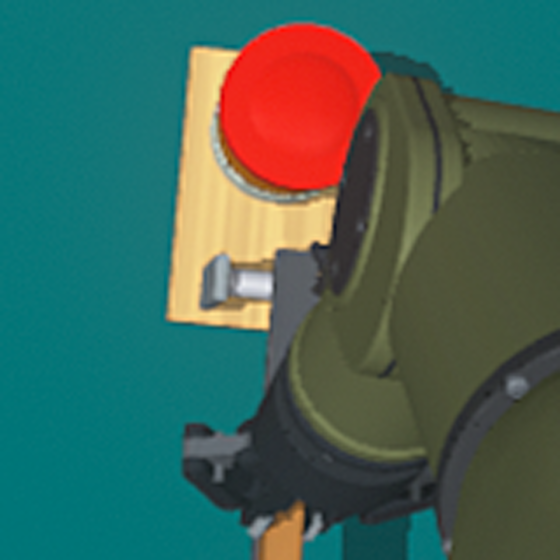

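The blade hangs in line with the bar (scene crop tip at 375,288). Its tip is still behind the bar and above the stand. I'll measure the blade's pitch, yaw and tip from depth.

```bash
cat > blade.py <<'E'
from h import *
import sys
n=sys.argv[1]
def blade(n,lo=.055,c='scene'):
    p=cv2.imread(f'pics/{n}_{c}.png');d=np.load(f'{n}_{c}.npy');P=cloud(c,d);o=r.get_obs();R=np.array(o['tool_rot']);g=np.array(o['tool_pos'])+.1547*R[:,2]
    yaw=np.radians(-4.8);ex=np.array([np.cos(yaw),np.sin(yaw)]);ey=np.array([-ex[1],ex[0]]);F=np.array([.587,-.1717])
    q=P[:,:,:2]-F;a=q@ex;b=q@ey;Z=P[:,:,2]
    hsv=cv2.cvtColor(p,cv2.COLOR_BGR2HSV)
    steel=(d>0)&(hsv[:,:,1]<70)&(hsv[:,:,2]<125)&(abs(b)<.025)&(a>-.06)&(a<.06)&(Z>lo)&(Z<.16)
    nn,lab,s,_=cv2.connectedComponentsWithStats(steel.astype(np.uint8),connectivity=4);i=1+s[1:,4].argmax();m=lab==i
    A,B,ZZ=a[m],b[m],Z[m];pf=np.polyfit(A,ZZ,1)
    med=[(round(x,3),np.median(B[abs(A-x)<.003]).round(4)) for x in np.arange(A.min()+.01,A.max()-.005,.015)]
    print(c,'blade n',m.sum(),'along',np.percentile(A,[0.5,99.5]).round(4),A.max().round(4),'lat',np.percentile(B,[2,50,98]).round(4),'pitch',np.degrees(np.arctan(pf[0])).round(2),'z top at a=0',pf[1].round(4),'ztip',np.polyval(pf,A.max()).round(4),med)
    h=(d>0)&(hsv[:,:,0]<25)&(hsv[:,:,1]>90)&(abs(b)<.03)&(a<-.01)&(a>-.2)&(Z>.02)
    if h.sum()>20: print('handle n',h.sum(),'along',np.percentile(a[h],[1,99]).round(4),'lat',np.median(b[h]).round(4),'zmax',np.percentile(Z[h],98).round(4))
    print('grasp along',((g[:2]-F)@ex).round(4),'lat',((g[:2]-F)@ey).round(4),'z',g[2].round(4))
blade(n,float(sys.argv[2]) if len(sys.argv)>2 else .055)
E
python3 blade.py c1 .08
```

```text
scene blade n 297 along [-0.0594  0.0165] 0.0167 lat [-0.0136 -0.0033  0.007 ] pitch -1.46 z top at a=0 0.0964 ztip 0.096 [(np.float64(-0.05), np.float64(-0.0019)), (np.float64(-0.035), np.float64(-0.0038)), (np.float64(-0.02), np.float64(-0.0024)), (np.float64(-0.005), np.float64(-0.002)), (np.float64(0.01), np.float64(-0.0036))]
handle n 264 along [-0.1553 -0.071 ] lat -0.004 zmax 0.1279
grasp along -0.1215 lat -0.0004 z 0.119
```

>>> carry_out(
  commands=[
    [[0,0.25,-1,0,0,0,255],[0,0,-0.9,0,0,0,255],[0,0,-0.3,0,0,0,255],[0,0,0,0,0,0,255]],
  ],
)

```text
time: 6.1
tool_pos: [0.5165, -0.1573, 0.2405]
tool_rot: [[0.945, -0.067, -0.319], [-0.059, -0.998, 0.033], [-0.321, -0.013, -0.947]]
ft_force: [0.2, 0.4, -2.4]
grip_width: 0.208
```

```bash
python3 lev.py c2; python3 blade.py c2 .064
```

```text
t 6.1 tcp [ 0.5165 -0.1573  0.2405] grasp [ 0.4672 -0.1521  0.094 ] xyaw -3.58 xpitchup -18.7 roll -0.72 F [ 0.2  0.4 -2.4] w 0.208 q [ 12.  51.  -1. 103.   4.  45. -86.]
scene blade n 288 along [-0.0595  0.0171] 0.0172 lat [0.0007 0.0113 0.0217] pitch -1.62 z top at a=0 0.0714 ztip 0.071 [(np.float64(-0.05), np.float64(0.0089)), (np.float64(-0.035), np.float64(0.0113)), (np.float64(-0.02), np.float64(0.0104)), (np.float64(-0.005), np.float64(0.0097)), (np.float64(0.01), np.float64(0.012))]
handle n 256 along [-0.1532 -0.07  ] lat 0.009 zmax 0.0965
grasp along -0.1208 lat 0.009 z 0.0945
```

View pics/c2_sc.png

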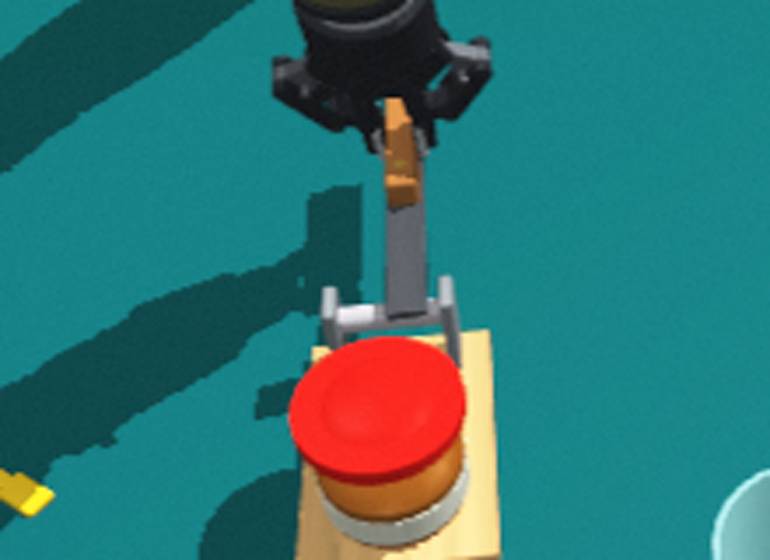

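The arm was still settling, so the blade is now 10 mm off to +y. I'll correct that before inserting.

>>> carry_out(
  commands=[
    [[0,-0.5,0,-0.013,0,-0.01,255],[0,-0.4,0,0,0,-0.01,255],[0,0,0,0,0,0,255],[0,0,0,0,0,0,255]],
  ],
)

```text
time: 6.6
tool_pos: [0.5169, -0.1682, 0.242]
tool_rot: [[0.944, -0.09, -0.316], [-0.086, -0.996, 0.025], [-0.317, 0.003, -0.948]]
ft_force: [-0.3, -0.6, -3.1]
grip_width: 0.209
```

```bash
python3 lev.py c3; python3 blade.py c3 .064
```

```text
t 6.6 tcp [ 0.5169 -0.1682  0.242 ] grasp [ 0.468  -0.1643  0.0953] xyaw -5.22 xpitchup -18.48 roll 0.19 F [-0.3 -0.6 -3.1] w 0.209 q [ 13.  51.  -1. 103.   4.  45. -86.]
scene blade n 309 along [-0.0598  0.0191] 0.0194 lat [-0.0145 -0.0043  0.0059] pitch -1.69 z top at a=0 0.0733 ztip 0.0727 [(np.float64(-0.05), np.float64(-0.0045)), (np.float64(-0.035), np.float64(-0.005)), (np.float64(-0.02), np.float64(-0.0069)), (np.float64(-0.005), np.float64(-0.0046)), (np.float64(0.01), np.float64(-0.0059))]
handle n 258 along [-0.1515 -0.0681] lat -0.0038 zmax 0.1041
grasp along -0.1193 lat -0.0025 z 0.0953
```

>>> carry_out(
  commands=[
    [[1,0.1,-0.1,0,0,0,255],[1.2,0,-0.1,0,0,0,255],[1.2,-0.1,0,0,0,0,255],[0.9,0,0,0,0,0,255],[0,0,0,0,0,0,255],[0,0,0,0,0,0,255]],
  ],
)

```text
time: 7.3
tool_pos: [0.5641, -0.1667, 0.2396]
tool_rot: [[0.945, -0.088, -0.314], [-0.084, -0.996, 0.027], [-0.316, 0.001, -0.949]]
ft_force: [-0.3, -0.4, -3.7]
grip_width: 0.211
```

```bash
python3 lev.py c4; python3 blade.py c4 .064
```

```text
t 7.3 tcp [ 0.5641 -0.1667  0.2396] grasp [ 0.5154 -0.1626  0.0928] xyaw -5.09 xpitchup -18.39 roll 0.08 F [-0.3 -0.4 -3.7] w 0.211 q [ 12.  53.  -1.  94.   3.  51. -86.]
scene blade n 232 along [-0.0248  0.0327] 0.0331 lat [-0.0087  0.0017  0.012 ] pitch -0.77 z top at a=0 0.0719 ztip 0.0715 [(np.float64(-0.015), np.float64(-0.0007)), (np.float64(0.0), np.float64(0.0015)), (np.float64(0.015), np.float64(0.0016))]
handle n 275 along [-0.0996 -0.0211] lat 0.0017 zmax 0.1044
grasp along -0.0724 lat 0.003 z 0.0929
```

View pics/c4_sc.png

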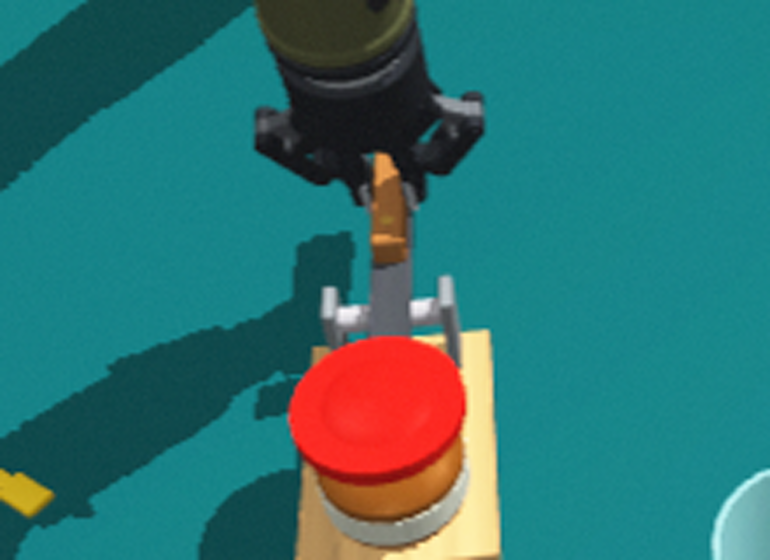

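Handle front at −21 mm puts the blade tip about 66 mm past the bar, within the 55–68 range. The lateral offset is about 2 mm and there's no contact force. Next I'll compute the press as a rotation about the bar's axis.

```bash
cat > press.py <<'E'
from h import *
from scipy.spatial.transform import Rotation as Ro
import sys
yaw=np.radians(-4.8);ex=np.array([np.cos(yaw),np.sin(yaw),0]);ey=np.array([-ex[1],ex[0],0]);ez=np.array([0,0,1.])
C=np.array([.587,-.1717,.054])
def target(th):
    t=np.radians(th);g=C+ex*(-.0724*np.cos(t)-.0335*np.sin(t))+ez*(-.0724*np.sin(t)+.0335*np.cos(t))+ey*.001
    ph=np.radians(th-17.1) # tool x pitch up
    X=ex*np.cos(ph)+ez*np.sin(ph);Y=-ey;Z=np.cross(X,Y)
    return g-.1547*Z,np.stack([X,Y,Z],1)
o=st();p=np.array(o['tool_pos']);R=np.array(o['tool_rot'])
for th in map(float,sys.argv[1:]):
    P,Q=target(th);print(th,'d cm',((P-p)*100).round(2),'rot',Ro.from_matrix(Q@R.T).as_rotvec().round(4));p,R=P,Q
E
python3 press.py 2 5 8 11 14 17 20 22 24
```

```text
t 7.4 tcp [ 0.5638 -0.1668  0.2397] grasp [ 0.5151 -0.1626  0.0929] xyaw -5.1 xpitchup -18.4 roll 0.08 F [-0.2 -0.  -2.6] w 0.21 q [ 12.  53.  -1.  94.   3.  51. -86.]
2.0 d cm [-0.98 -0.12 -0.54] rot [-0.0036 -0.0575  0.0048]
5.0 d cm [-0.94  0.08 -0.2 ] rot [-0.0044 -0.0522 -0.    ]
8.0 d cm [-0.92  0.08 -0.25] rot [-0.0044 -0.0522 -0.    ]
11.0 d cm [-0.91  0.08 -0.3 ] rot [-0.0044 -0.0522  0.    ]
14.0 d cm [-0.89  0.08 -0.34] rot [-0.0044 -0.0522 -0.    ]
17.0 d cm [-0.87  0.07 -0.39] rot [-0.0044 -0.0522 -0.    ]
20.0 d cm [-0.85  0.07 -0.43] rot [-0.0044 -0.0522  0.    ]
22.0 d cm [-0.56  0.05 -0.31] rot [-0.0029 -0.0348  0.    ]
24.0 d cm [-0.54  0.05 -0.33] rot [-0.0029 -0.0348  0.    ]
```

>>> carry_out(
  commands=[
    [[-0.5,-0.06,-0.2,-0.002,-0.029,0.004,255],[-0.5,-0.06,-0.3,-0.002,-0.029,0,255],[-0.5,0.04,-0.1,-0.002,-0.026,0,255],[-0.5,0.04,-0.1,-0.002,-0.026,0,255],[-0.5,0.04,-0.1,-0.002,-0.026,0,255],[-0.4,0.04,-0.1,-0.002,-0.026,0,255],[0,0,0,0,0,0,255]],
  ],
)

```text
time: 8.1
tool_pos: [0.53, -0.1666, 0.2307]
tool_rot: [[0.984, -0.086, -0.158], [-0.085, -0.996, 0.014], [-0.159, -0.0, -0.987]]
ft_force: [0.2, 0.7, -2.4]
grip_width: 0.212
```

```bash
python3 press.py 8 11 13; python3 lev.py d1; python3 blade.py d1 .05
```

```text
t 8.1 tcp [ 0.53   -0.1666  0.2307] grasp [ 0.5056 -0.1645  0.0779] xyaw -4.91 xpitchup -9.12 roll -0.01 F [ 0.2  0.7 -2.4] w 0.212 q [ 13.  51.  -1. 105.   4.  34. -86.]
8.0 d cm [ 0.53  0.02 -0.08] rot [-0.0002 -0.0004  0.002 ]
11.0 d cm [-0.91  0.08 -0.3 ] rot [-0.0044 -0.0522  0.    ]
13.0 d cm [-0.6   0.05 -0.22] rot [-0.0029 -0.0348 -0.    ]
t 8.1 tcp [ 0.53   -0.1666  0.2307] grasp [ 0.5056 -0.1645  0.0779] xyaw -4.91 xpitchup -9.12 roll -0.01 F [ 0.2  0.7 -2.4] w 0.212 q [ 13.  51.  -1. 105.   4.  34. -86.]
scene blade n 268 along [-0.0573  0.0362] 0.0378 lat [-0.0184  0.0001  0.0173] pitch 7.42 z top at a=0 0.0689 ztip 0.0738 [(np.float64(-0.05), np.float64(0.0099)), (np.float64(-0.035), np.float64(-0.0054)), (np.float64(-0.02), np.float64(-0.0016)), (np.float64(-0.005), np.float64(-0.0018)), (np.float64(0.01), np.float64(0.0014)), (np.float64(0.025), np.float64(0.0002))]
handle n 270 along [-0.1314 -0.0297] lat -0.0006 zmax 0.0859
grasp along -0.0807 lat 0.0005 z 0.078
```

View pics/d1_sc.png

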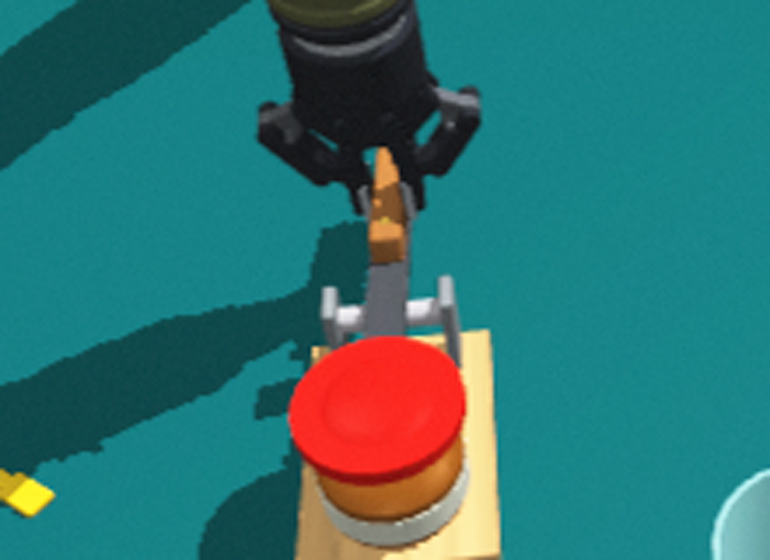

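Blade at about 8° and on the bar, not yet touching the rim. It has slid back 5 mm, so I'll make that up and continue.

>>> carry_out(
  commands=[
    [[0.4,0,-0.1,0,0,0.002,255],[-0.1,0,-0.1,-0.001,-0.017,0,255],[-0.3,0.03,-0.1,-0.001,-0.017,0,255],[-0.3,0.03,-0.1,-0.001,-0.017,0,255],[-0.3,0.03,-0.1,-0.001,-0.017,0,255],[0,0,0,0,0,0,255]],
  ],
)

```text
time: 8.8
tool_pos: [0.5266, -0.1658, 0.2268]
tool_rot: [[0.993, -0.083, -0.085], [-0.083, -0.997, 0.008], [-0.085, -0.001, -0.996]]
ft_force: [0.7, -0.2, -2.1]
grip_width: 0.203
```

```bash
python3 press.py 12 15 18 21
```

```text
t 8.8 tcp [ 0.5266 -0.1658  0.2268] grasp [ 0.5134 -0.1645  0.0727] xyaw -4.77 xpitchup -4.9 roll -0.06 F [ 0.7 -0.2 -2.1] w 0.203 q [ 14.  50.  -2. 107.   4.  27. -86.]
12.0 d cm [-0.33  0.05 -0.1 ] rot [-0.0008  0.0036 -0.0004]
15.0 d cm [-0.89  0.07 -0.36] rot [-0.0044 -0.0522  0.    ]
18.0 d cm [-0.87  0.07 -0.4 ] rot [-0.0044 -0.0522  0.    ]
21.0 d cm [-0.85  0.07 -0.45] rot [-0.0044 -0.0522  0.    ]
```

>>> carry_out(
  commands=[
    [[-0.3,0.02,-0.15,-0.001,-0.017,0,255],[-0.3,0.02,-0.15,-0.001,-0.017,0,255],[-0.3,0.02,-0.15,-0.001,-0.017,0,255],[-0.2,0.02,-0.15,-0.001,-0.017,0,255],[0,0,0,0,0,0,255]],
  ],
)

```text
time: 9.3
tool_pos: [0.5149, -0.1649, 0.2271]
tool_rot: [[0.996, -0.083, -0.016], [-0.083, -0.997, 0.003], [-0.016, -0.002, -1.0]]
ft_force: [1.2, -0.1, -4.3]
grip_width: 0.21
```

```bash
python3 press.py 16 19 21 23;python3 lev.py d2; python3 blade.py d2 .05
```

```text
t 9.3 tcp [ 0.5149 -0.1649  0.2271] grasp [ 0.5124 -0.1644  0.0724] xyaw -4.78 xpitchup -0.93 roll -0.09 F [ 1.2 -0.1 -4.3] w 0.21 q [ 14.  49.  -2. 111.   4.  20. -86.]
16.0 d cm [-0.34  0.05 -0.62] rot [-0.0014  0.0032 -0.0002]
19.0 d cm [-0.86  0.07 -0.42] rot [-0.0044 -0.0522 -0.    ]
21.0 d cm [-0.56  0.05 -0.3 ] rot [-0.0029 -0.0348  0.    ]
23.0 d cm [-0.55  0.05 -0.32] rot [-0.0029 -0.0348 -0.    ]
t 9.3 tcp [ 0.5149 -0.1649  0.2271] grasp [ 0.5124 -0.1644  0.0724] xyaw -4.78 xpitchup -0.93 roll -0.09 F [ 1.2 -0.1 -4.3] w 0.21 q [ 14.  49.  -2. 111.   4.  20. -86.]
scene blade n 230 along [-0.053   0.0343] 0.0348 lat [-0.0195  0.0011  0.0195] pitch 9.51 z top at a=0 0.0653 ztip 0.0711 [(np.float64(-0.046), np.float64(0.0116)), (np.float64(-0.031), np.float64(0.0108)), (np.float64(-0.016), np.float64(0.002)), (np.float64(-0.001), np.float64(0.0028)), (np.float64(0.014), np.float64(0.0004)), (np.float64(0.029), np.float64(0.0022))]
handle n 284 along [-0.1349 -0.0222] lat -0.0002 zmax 0.082
grasp along -0.0749 lat 0.001 z 0.0721
```

View pics/d2_sc.png

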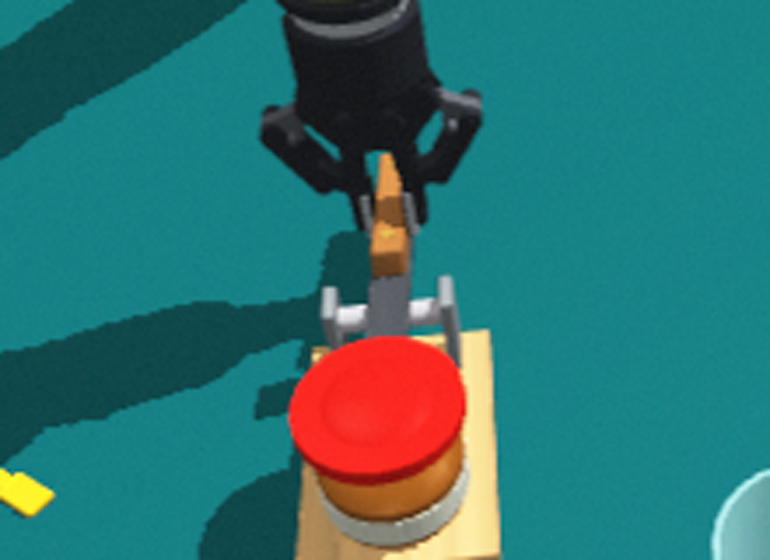

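```bash
cat > geo.py <<'E'
from h import *
import sys
F=np.array([.587,-.1717]);yaw=np.radians(-4.8);ex=np.array([np.cos(yaw),np.sin(yaw)]);ey=np.array([-ex[1],ex[0]])
def geo(n):
    c='scene';p=cv2.imread(f'pics/{n}_{c}.png');d=np.load(f'{n}_{c}.npy');P=cloud(c,d);hsv=cv2.cvtColor(p,cv2.COLOR_BGR2HSV)
    q=P[:,:,:2]-F;a=q@ex;b=q@ey;Z=P[:,:,2];ok=(d>0)&(Z<.2)
    m=ok&(abs(b)<.009)&(hsv[:,:,1]<80)&(hsv[:,:,2]<125)&(Z>.058)
    pr=[]
    for x in np.arange(-.04,.045,.006):
        k=m&(abs(a-x)<.003)
        if k.sum()>2: pr.append((round(x*1000),round(float(np.median(Z[k]))*1000,1),int(k.sum())))
    print(n,'blade top profile mm',pr)
    h=ok&(hsv[:,:,0]<25)&(hsv[:,:,1]>90)&(abs(b)<.02)&(a<-.01)&(a>-.2)&(Z>.02)
    pr=[]
    for x in np.arange(-.15,-.015,.01):
        k=h&(abs(a-x)<.005)
        if k.sum()>2: pr.append((round(x*1000),round(float(np.percentile(Z[k],80))*1000,1)))
    print('  handle top',pr)
    for name,cen in(('red',(.6822,-.1794)),):
        for c in('scene','top'):
            try:
                p=cv2.imread(f'pics/{n}_{c}.png');d=np.load(f'{n}_{c}.npy');P=cloud(c,d);hsv=cv2.cvtColor(p,cv2.COLOR_BGR2HSV)
            except Exception: continue
            k=(d>0)&(np.hypot(P[:,:,0]-cen[0],P[:,:,1]-cen[1])<.042)&((hsv[:,:,0]<6)|(hsv[:,:,0]>174))&(hsv[:,:,1]>150)&(P[:,:,2]>.085)
            if k.sum(): print('  red',c,k.sum(),'z',P[k][:,2].mean().round(4),np.median(P[k][:,2]).round(4))
for n in sys.argv[1:]: geo(n)
E
python3 geo.py c1 c4 d1 d2
```

```text
c1 blade top profile mm [(-40, 97.6, 13), (-34, 97.3, 17), (-28, 97.3, 18), (-22, 97.0, 15), (-16, 96.6, 18), (-10, 96.8, 19), (-4, 96.4, 17), (2, 96.6, 16), (8, 96.6, 21), (14, 95.5, 29)]
  handle top [(-150, 119.5), (-140, 120.1), (-130, 120.1), (-120, 119.8), (-110, 119.6), (-100, 119.2), (-90, 119.6), (-80, 118.5), (-70, 114.9)]
  red scene 1306 z 0.0923 0.0916
  red top 1380 z 0.0955 0.0953
c4 blade top profile mm [(-40, 150.0, 18), (-34, 150.7, 5), (-28, 159.0, 5), (-22, 71.8, 17), (-16, 72.3, 18), (-10, 72.1, 14), (-4, 129.4, 40), (2, 193.6, 43), (8, 72.3, 21), (14, 71.7, 17), (20, 71.6, 25), (26, 71.7, 16), (32, 71.7, 15)]
  handle top [(-100, 93.6), (-90, 93.5), (-80, 93.5), (-70, 93.7), (-60, 94.1), (-50, 93.6), (-40, 93.1), (-30, 93.0), (-20, 90.7)]
  red scene 1297 z 0.0923 0.0918
  red top 813 z 0.0954 0.095
d1 blade top profile mm [(-34, 65.0, 6), (-28, 187.8, 73), (-22, 67.6, 14), (-16, 68.1, 17), (-10, 68.9, 14), (-4, 69.5, 16), (2, 70.5, 17), (8, 71.1, 16), (14, 72.2, 18), (20, 73.3, 16), (26, 74.0, 16), (32, 74.4, 20), (38, 75.5, 5)]
  handle top [(-130, 71.9), (-120, 73.0), (-110, 74.4), (-100, 76.4), (-90, 77.6), (-80, 79.8), (-70, 80.8), (-60, 82.0), (-50, 83.6), (-40, 85.3), (-30, 81.9)]
  red scene 1297 z 0.0923 0.0917
  red top 1362 z 0.0954 0.0952
d2 blade top profile mm [(-40, 190.3, 42), (-34, 191.3, 29), (-22, 62.7, 13), (-16, 63.4, 15), (-10, 64.6, 12), (-4, 66.2, 16), (2, 67.0, 18), (8, 67.8, 12), (14, 69.3, 17), (20, 70.4, 16), (26, 71.8, 17), (32, 72.7, 16)]
  handle top [(-140, 60.2), (-130, 63.2), (-120, 65.5), (-110, 67.3), (-100, 69.0), (-90, 70.3), (-80, 74.4), (-70, 74.8), (-60, 76.1), (-50, 77.4), (-40, 80.2), (-30, 81.8), (-20, 77.1)]
  red scene 1291 z 0.0923 0.0917
  red top 1497 z 0.0953 0.0951
```

View pics/d2_tc.png

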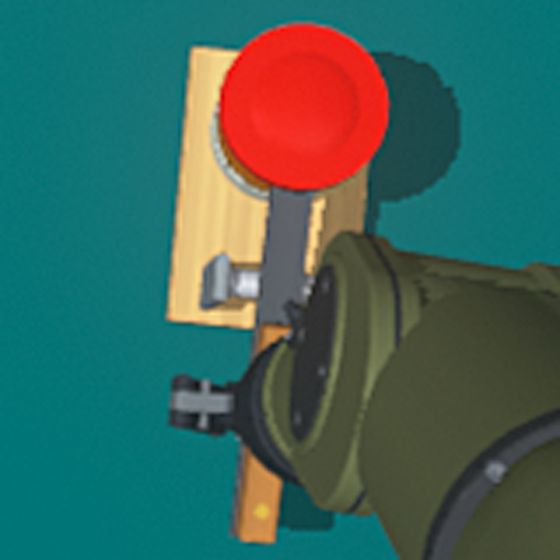

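The lever now bears on the bar and touches the rim: pitch 10.5°, tip top about 80 mm. The last small steps only turned the pads on the handle. I need larger downward steps so force builds.

>>> carry_out(
  commands=[
    [[0,0,-0.5,0,0,0,255],[0,0,-0.5,0,0,0,255]],
  ],
  grip_force=120,
)

```text
time: 9.6
tool_pos: [0.5148, -0.165, 0.2219]
tool_rot: [[0.996, -0.084, -0.016], [-0.083, -0.997, 0.002], [-0.016, -0.001, -1.0]]
ft_force: [-10.3, 3.8, 42.5]
grip_width: 0.204
```

```bash
python3 lev.py d3; python3 geo.py d3; python3 -c "
from h import *
print(r.get_obs()['moment'])"
```

```text
t 9.6 tcp [ 0.5148 -0.165   0.2219] grasp [ 0.5123 -0.1647  0.0672] xyaw -4.79 xpitchup -0.91 roll -0.04 F [-10.3   3.8  42.5] w 0.204 q [ 14.  50.  -2. 111.   4.  20. -86.]
d3 blade top profile mm [(-40, 188.8, 57), (-34, 188.6, 35), (-22, 61.0, 10), (-16, 62.6, 15), (-10, 63.2, 13), (-4, 65.9, 13), (2, 67.0, 15), (8, 68.9, 10), (14, 69.8, 16), (20, 71.9, 16), (26, 73.0, 16), (32, 75.4, 9)]
  handle top [(-140, 52.0), (-130, 54.9), (-120, 57.3), (-110, 60.6), (-100, 62.3), (-90, 64.7), (-80, 67.2), (-70, 70.2), (-60, 72.4), (-50, 75.1), (-40, 78.2), (-30, 79.2), (-20, 73.7)]
  red scene 1310 z 0.0958 0.0952
  red top 1505 z 0.099 0.0987
[0.52041567 1.22084144 0.05293275]
```

Force 43 N and the stopper is up 3.6 mm. I'll continue with gentler steps and let the tool follow the tilt.

>>> carry_out(
  commands=[
    [[-0.2,0,-0.35,-0.001,-0.017,0,255],[-0.25,0.02,-0.35,-0.001,-0.017,0,255],[-0.25,0.02,-0.35,-0.001,-0.017,0,255]],
  ],
)

```text
time: 10.0
tool_pos: [0.5062, -0.1642, 0.2196]
tool_rot: [[0.996, -0.083, 0.037], [-0.083, -0.997, -0.003], [0.037, -0.0, -0.999]]
ft_force: [-6.1, 1.9, 25.5]
grip_width: 0.204
```

```bash
python3 lev.py d4; python3 geo.py d4
```

```text
t 10.0 tcp [ 0.5062 -0.1642  0.2196] grasp [ 0.512  -0.1646  0.065 ] xyaw -4.75 xpitchup 2.15 roll -0.02 F [-6.1  1.9 25.5] w 0.204 q [ 14.  50.  -2. 114.   5.  14. -86.]
d4 blade top profile mm [(-40, 184.2, 9), (-22, 60.8, 12), (-16, 61.9, 11), (-10, 63.8, 18), (-4, 65.3, 10), (2, 67.3, 13), (8, 68.8, 14), (14, 70.5, 15), (20, 71.9, 13), (26, 74.0, 17), (32, 75.9, 5)]
  handle top [(-130, 51.5), (-120, 54.2), (-110, 56.6), (-100, 60.1), (-90, 62.9), (-80, 65.4), (-70, 69.5), (-60, 71.1), (-50, 73.2), (-40, 77.4), (-30, 78.3), (-20, 71.3)]
  red scene 1305 z 0.0978 0.0972
  red top 1511 z 0.1008 0.1006
```

>>> carry_out(
  commands=[
    [[-0.1,0,-0.45,-0.001,-0.01,0,255],[-0.2,0.01,-0.45,-0.001,-0.014,0,255],[-0.2,0.01,-0.45,-0.001,-0.014,0,255]],
  ],
)

```text
time: 10.4
tool_pos: [0.4998, -0.1636, 0.2144]
tool_rot: [[0.993, -0.082, 0.079], [-0.081, -0.997, -0.008], [0.08, 0.001, -0.997]]
ft_force: [-10.2, 3.2, 38.0]
grip_width: 0.207
```

```bash
python3 lev.py d5; python3 geo.py d5
```

```text
t 10.4 tcp [ 0.4998 -0.1636  0.2144] grasp [ 0.512  -0.1647  0.0602] xyaw -4.68 xpitchup 4.57 roll 0.06 F [-10.2   3.2  38. ] w 0.207 q [ 14.  50.  -2. 117.   5.   9. -86.]
d5 blade top profile mm [(-22, 60.0, 8), (-16, 60.9, 12), (-10, 63.0, 13), (-4, 65.1, 13), (2, 67.9, 11), (8, 69.4, 13), (14, 71.5, 14), (20, 73.6, 9), (26, 76.0, 13)]
  handle top [(-140, 39.6), (-130, 42.8), (-120, 45.5), (-110, 49.9), (-100, 53.0), (-90, 57.5), (-80, 60.9), (-70, 64.2), (-60, 68.0), (-50, 71.4), (-40, 74.9), (-30, 76.1), (-20, 67.4)]
  red scene 1309 z 0.1018 0.1012
  red top 1528 z 0.1048 0.1046
```

View pics/d5_sc.png

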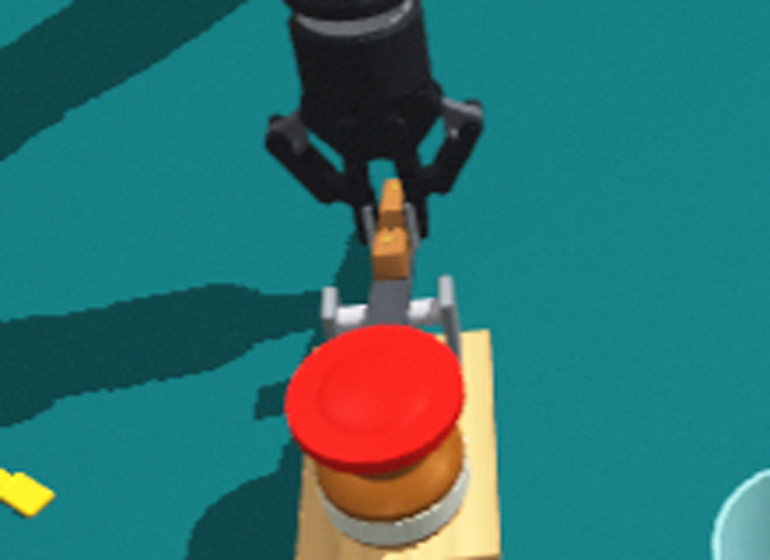

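The stopper is up 9.5 mm. One or two more small steps should give some margin.

>>> carry_out(
  commands=[
    [[-0.05,0,-0.4,0,-0.005,0,255],[0,0,-0.3,0,0,0,255]],
  ],
)

```text
time: 10.7
tool_pos: [0.4984, -0.1634, 0.2136]
tool_rot: [[0.993, -0.081, 0.088], [-0.081, -0.997, -0.009], [0.089, 0.002, -0.996]]
ft_force: [-8.9, 4.0, 31.4]
grip_width: 0.205
```

```bash
python3 lev.py d6; python3 geo.py d6
```

```text
t 10.7 tcp [ 0.4984 -0.1634  0.2136] grasp [ 0.512  -0.1648  0.0595] xyaw -4.64 xpitchup 5.09 roll 0.1 F [-8.9  4.  31.4] w 0.205 q [ 14.  50.  -2. 117.   5.   8. -86.]
d6 blade top profile mm [(-22, 58.9, 9), (-16, 60.7, 11), (-10, 63.6, 14), (-4, 66.0, 12), (2, 67.7, 11), (8, 70.1, 11), (14, 72.4, 14), (20, 74.6, 13), (26, 76.4, 10)]
  handle top [(-130, 42.3), (-120, 45.2), (-110, 49.0), (-100, 52.7), (-90, 55.7), (-80, 60.8), (-70, 63.5), (-60, 66.9), (-50, 70.6), (-40, 74.2), (-30, 76.1), (-20, 68.9)]
  red scene 1318 z 0.1024 0.1019
  red top 1532 z 0.1055 0.1052
```

>>> carry_out(
  commands=[
    [[0,0,-0.5,0,0,0,255],[0,0,0,0,0,0,255]],
  ],
)

```text
time: 11.0
tool_pos: [0.4978, -0.1632, 0.2137]
tool_rot: [[0.993, -0.081, 0.092], [-0.08, -0.997, -0.01], [0.092, 0.003, -0.996]]
ft_force: [-1.9, -0.2, -1.1]
grip_width: 0.205
```

```bash
python3 lev.py d7; python3 geo.py d7
```

```text
t 11.0 tcp [ 0.4978 -0.1632  0.2137] grasp [ 0.512  -0.1648  0.0597] xyaw -4.61 xpitchup 5.29 roll 0.17 F [-1.9 -0.2 -1.1] w 0.205 q [ 14.  50.  -2. 117.   5.   8. -86.]
d7 blade top profile mm [(-22, 59.4, 6), (-16, 61.1, 12), (-10, 64.1, 13), (-4, 65.8, 12), (2, 68.3, 11), (8, 70.0, 13), (14, 72.6, 12), (20, 75.0, 15), (26, 77.5, 10)]
  handle top [(-140, 37.2), (-130, 42.4), (-120, 44.9), (-110, 48.8), (-100, 53.3), (-90, 56.7), (-80, 61.0), (-70, 64.2), (-60, 67.2), (-50, 71.1), (-40, 74.9), (-30, 76.1), (-20, 68.8)]
  red scene 1324 z 0.1036 0.103
  red top 1543 z 0.1065 0.1062
```

The stopper is up 11.1 mm (top and scene agree), and the contact force is down to about zero. Releasing now.

>>> carry_out(
  commands=[
    [[0,0,0,0,0,0,150],[0,0,0,0,0,0,60],[0,0,0,0,0,0,0],[0,0,0,0,0,0,0],[0,0,0,0,0,0,0],[0,0,0,0,0,0,0]],
  ],
)

```text
time: 11.7
tool_pos: [0.5001, -0.1637, 0.2123]
tool_rot: [[0.992, -0.081, 0.096], [-0.08, -0.997, -0.011], [0.096, 0.003, -0.995]]
ft_force: [-0.4, -0.7, -0.4]
grip_width: 0.999
```

```bash
python3 lev.py e1; python3 geo.py e1
```

```text
t 11.7 tcp [ 0.5001 -0.1637  0.2123] grasp [ 0.5149 -0.1654  0.0584] xyaw -4.6 xpitchup 5.53 roll 0.19 F [-0.4 -0.7 -0.4] w 0.999 q [ 14.  50.  -2. 117.   5.   7. -86.]
e1 blade top profile mm [(-22, 59.7, 10), (-16, 61.5, 11), (-10, 64.0, 13), (-4, 66.0, 11), (2, 68.1, 12), (8, 70.0, 12), (14, 72.4, 13), (20, 74.7, 13), (26, 76.8, 12)]
  handle top [(-130, 41.6), (-120, 44.0), (-110, 48.9), (-100, 52.7), (-90, 56.6), (-80, 59.6), (-70, 62.8), (-60, 67.5), (-50, 71.0), (-40, 75.1), (-30, 76.5), (-20, 68.6)]
  red scene 1314 z 0.1035 0.103
  red top 1543 z 0.1065 0.1063
```

View pics/e1_sc.png

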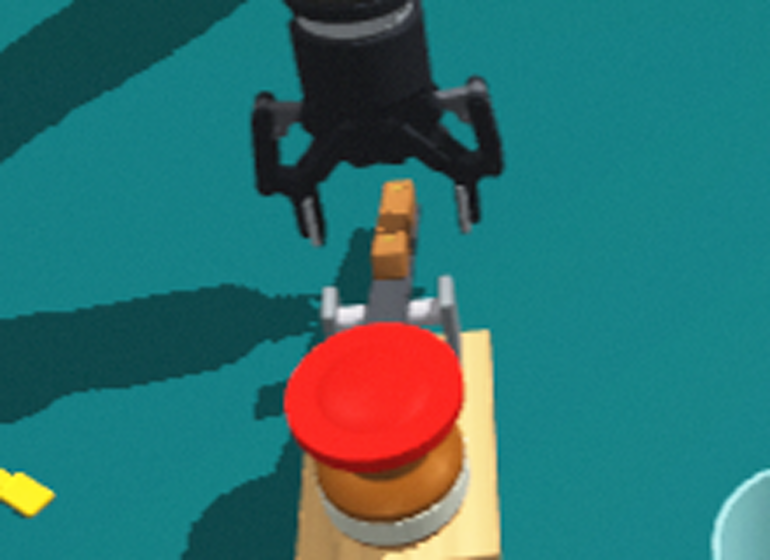

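The fingers are open on both sides of the handle (crop 315,240 and 465,230), the lever stays put, and the stopper is still up. Now I'll retreat straight up.

>>> carry_out(
  commands=[
    [[0,0,1,0,0,0,0],[0,0,2,0,0,0,0],[0,0,3,0,0,0,0],[-0.5,0,4,0,0,0,0],[-1,0,4,0,0,0,0],[-1,0,3,0,0,0,0],[0,0,0,0,0,0,0],[0,0,0,0,0,0,0]],
  ],
)

```text
time: 12.6
tool_pos: [0.4725, -0.1631, 0.3924]
tool_rot: [[0.992, -0.08, 0.098], [-0.079, -0.997, -0.012], [0.098, 0.004, -0.995]]
ft_force: [0.7, 0.6, -0.5]
grip_width: 0.996
```

>>> carry_out(
  commands=[
    [[0,0,0,0,0,0,0],[0,0,0,0,0,0,0],[0,0,0,0,0,0,0],[0,0,0,0,0,0,0],[0,0,0,0,0,0,0],[0,0,0,0,0,0,0]],
  ],
)

```text
time: 13.2
tool_pos: [0.4723, -0.1625, 0.3884]
tool_rot: [[0.993, -0.079, 0.09], [-0.079, -0.997, -0.01], [0.09, 0.003, -0.996]]
ft_force: [0.8, -0.4, -0.1]
grip_width: 1.001
```

```bash
python3 lev.py f1; python3 geo.py f1
python3 - <<'E'
from h import *
for n in('c1','f1'):
    p=cv2.imread(f'pics/{n}_scene.png');d=np.load(f'{n}_scene.npy');P=cloud('scene',d)
    k=(d>0)&(P[:,:,2]>.085)&(P[:,:,2]<.13)&(p.min(2)>180);k[:, :380]=0;k[:190]=0;k[250:]=0;k[:,440:]=0
    print(n,'white z',k.sum(),np.median(P[k][:,2]))
E
```

```text
t 13.2 tcp [ 0.4723 -0.1625  0.3884] grasp [ 0.4863 -0.164   0.2344] xyaw -4.53 xpitchup 5.19 roll 0.15 F [ 0.8 -0.4 -0.1] w 1.001 q [ 17.  31.  -5. 115.   4.  30. -84.]
f1 blade top profile mm [(-22, 59.1, 9), (-16, 61.9, 13), (-10, 63.9, 8), (-4, 66.0, 13), (2, 68.3, 10), (8, 70.5, 14), (14, 73.1, 11), (20, 74.9, 15), (26, 76.6, 11)]
  handle top [(-130, 40.8), (-120, 44.6), (-110, 48.5), (-100, 51.9), (-90, 56.3), (-80, 59.8), (-70, 62.8), (-60, 67.2), (-50, 70.9), (-40, 75.0), (-30, 76.3), (-20, 67.6)]
  red scene 1322 z 0.1035 0.1029
  red top 1542 z 0.1065 0.1062
c1 white z 1142 0.09083856845751165
f1 white z 1139 0.09077029630382372
```

View pics/f1_scene.png

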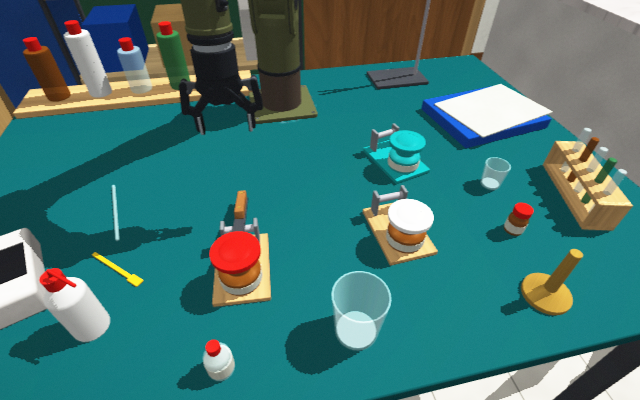

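The red stopper (237,250) is up 11 mm and steady. The lever (240,215) lies across the bar, the gripper is clear above, and the white stopper hasn't moved. Handing in.

```bash
python3 -c "
from workcell import r
print(r.close_job())"
```

```text
the job is handed in; nothing more can be done
None
```

The red stopper is up by about 11 mm and stayed up after I let go. I gripped the lever's handle, laid the blade over the red jar's fulcrum with its tip under the rim, and turned it about the bar. Then I released it, moved the gripper clear and handed the job in at about 13 s.

**Last checks:**
- **Red stopper:** both cameras show an 11 mm rise. It had not changed 1.5 s after the release. The gripper never came near the stopper.
- **White jar:** its stopper is at the same height as before, within 0.1 mm. The turquoise look-alike was not touched.
- **Lever:** it rests on the bar at about 20°, with nothing holding it.

**What did not go as planned:**
- **Lateral drift:** the blade was 10 mm off to one side before insertion, and I corrected it.
- **Weak first press:** the first small steps only turned the pads on the handle, so I pressed in larger steps.
- **Force:** the highest wrist reading I saw was about 43 N vertical. It was taken through the fingers on the handle, and I only read the force at the end of each move. I saw no sign of the arm or gripper body touching anything.

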